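Find the rattling ball case and clamp it for repair

ROBOT

A 6-joint arm with a two-finger parallel gripper is mounted at the origin on the work surface. World frame = base frame: x ahead of the robot, y to its left, z up, the work surface at z = 0. Lengths are in m, angles in rad, forces in N, time in s.
With the tool pointing down it reaches from about 0.35 to 1 m from the base axis. Payload 7.1 kg.
Tool frame: the origin (TCP) lies on the centre line of the jaws, within the pads' length; the fingertips stand 25 mm ahead of it and the grasp point (between the pads) lies 6 mm ahead of it (arm.finger_overhang is the distance from the TCP to the fingertips, in m); z points along the fingers, x is the direction in which the jaws open and shut, and the axes are right-handed (so a half turn about z gives the same grasp; the last joint's range is limited). The gripper opens to 85 mm and grips with 20 to 120 N. Pads are 22 mm wide; open, the fingers measure 114 mm over their backs; the gripper's body (76 mm by 85 mm) begins 54 mm behind the grasp point. The pads swing forward as they close: fully open they stand 13 mm farther back than shut.
Start: joints at [-1.324, 0.423, 1.63, -0, 1.089, -0.019], TCP at [0.164, -0.603, 0.256] pointing down, gripper open.
Joint ranges: [-3, 3], [-0.9, 2.11], [0.09, 2.58], [-1.31, 4.45], [0.11, 2.69], [-2.54, 2.54]. Speed limits (rad/s): [2.39, 2.39, 3.01, 3.14, 3.14, 3.14].

INTERFACE

Orientations are given as a unit quaternion [w, x, y, z].
In Python, from station import status, camera, sign_off, arm gives the robot as it stands. The module is installed in compiled form; this text tells all that it offers.
- The arm moves only by the tool drive_tool, never from a script. Its argument "deltas" is a list that holds one entry, the list of rows, each a list of 6 numbers: the shift along the tool's x, y, z in units of 50 mm (1.0 is 50 mm), then the turn, a rotation vector about the tool's x, y, z in units of 8 degrees (1.0 is 8 degrees). In form: [[[dx, dy, dz, wx, wy, wz], ...]]. A call has exactly 10 rows; each row is the pose to reach, as a shift and turn from the pose commanded when the call began, along the tool's axes at that moment; what a row does not reach only later rows make up. A row lasts 1/10 s, in which the tool goes at most 50 mm and 8.59 degrees, less where a joint would pass 70% of its speed; a pose out of reach is approached as far as the arm can. A call with a gripper value outside its range is refused whole. "hand" is the opening, from 0 (shut) to 1 (fully open), set as the call begins (left out, the last holds). The fingers move at their own pace and stop on an object; "force" is the grip in N (left out, the last holds). Time passes only in rows, so rows that repeat a pose let the fingers close, or fill a call up. It gives the time, the measured TCP pose, the force and the opening at its end, in the units of the state.
- status.get_state(): the state, without advancing time (a new reading comes with each control period).
- camera(name): name is "scene" or "top" or "wrist"; returns a dict with "image" (400x640x3 uint8, blue, green, red), "fovy" (degrees; the focal length in pixels is half the picture's height over the tangent of half this angle, whatever the lens; pixels are square), "cx", "cy" (the principal point, pixels), "xyz" and "attitude" of the camera in the world. Camera axes: x right, y up, looking along -z (the intrinsics and any distortion apply to the point x, -y, -z); pixel columns grow to the right and rows downward; lengths in m; the calibration is good to about 2 mm. The wrist camera is an equidistant fisheye: a pixel r from the principal point sees the ray r / f radians off the axis. A picture is of the moment at which its call begins. There is no depth.
- sign_off(): hands the job in, once; it reports no verdict.
The state is a dict: "t": time; "joint_positions": joint angles; "qvel": joint speeds; "effort": joint torques, N m; "tool_pos": TCP position; "orientation": TCP orientation; "force": force on the tool from outside, world axes, zero at the start; "moment": the same for the moment, N m; "opening": finger opening in m.
Only numpy, scipy, OpenCV 4.12 (cv2) and the standard library are available. Lean on these libraries where they do the work, as an engineer would, in place of code of your own. Each camera call takes 0.05 s, during which the arm holds its last target. There are 200 camera calls.

TASK

Three identical closed white cases with blue lids each hold a milling ball; in one of them the holder has broken and the ball rolls loose. Flip the red cam lever of the bench clamp fully open, then lift the cases and shake them one by one until you find the one that rattles, stand it upright between the jaws and flip the lever fully closed to hold it. Leave the other two cases standing upright on the bench, never drop a case, and leave the jar, crucible and screwdriver where they are.

Things in the scene. Friction and masses are not known exactly. Their poses are not given: they have to be found in the camera images.
- case_a: one of three outwardly identical sealed cases, white body, blue lid: 66 x 66 mm square, 52 mm tall, flat vertical sides. Origin: centre of the underside, z up, x and y square to its sides. About 0.43 kg full; weights differ by chance and tell nothing. Which case holds the loose ball differs from run to run and is not tied to its name
- case_b: second case, same outside as case_a. In the faulty case a 34 mm, 310 g tungsten carbide ball rolls free, with 26 mm of play sideways and 12 mm vertically, and knocks on the walls when the case is shaken or tipped
- case_c: third case, same outside as case_a. In the two sound cases the contents weigh as much but sit in a snug insert with about 0.5 mm of play. The cases are sturdy: grip them firmly (40 N or more), since in a light grip a case pivots between the fingers when shaken
- clamp: cam clamp fixed to the bench: base plate 100 (x) x 180 (y) x 12 mm high; fixed steel jaw on the +y side, moving rubber-faced jaw on the -y side, both 62 mm wide along x, tops 48 mm above the bench. Origin on the bench below the middle of the fully opened gap; z up; the jaws close along y; the two x sides are free for fingers
- cradle (a point): where the centre of the case's underside belongs: on the base plate, 12 mm above the bench, in the middle of the open gap; axes as the clamp. Fixed jaw face at y +40 mm, moving face at -40 with the lever open, -26 closed and empty: a case enters only with the lever open. Closing pushes the case to the fixed jaw (centre at about y +7 mm) with about 8 N from a spring
- cam_lever (a joint): angle of the red cam lever about a vertical pivot at x 0, y -92 mm in the clamp's frame: 0 = fully closed, pointing along the clamp's +x; 1.5 rad = fully open, pointing along the clamp's -y (opens clockwise seen from above). Stays where it is left; takes 2 to 3 N at the knob. The jaw moves in proportion
- lever_knob (a point): middle of the upright round yellow post (16 mm diameter) at the lever's end, 100 mm from the pivot; this point is 74 mm above the bench, the post's top 91 mm, the lever bar's top 44 mm. The post may be gripped from above and turns with the lever
- oil_jar: bystander: small amber jar with black cap, 42 mm diameter, 62 mm tall; origin centre of underside
- crucible: bystander: white ceramic cup, 60 mm diameter, 45 mm tall; origin centre of underside
- screwdriver: bystander: screwdriver 160 mm long lying on the bench; x along its length
Not all that is in view belongs to the job. What is shaped like the case_c but brown, purple or yellow is not meant.

How it is judged:
On the way, in this order (a step that is already met when the one before it is completed fails the run):
1. the cam lever is flipped open (value of joint cam_lever above 1.3 rad), for 0.1 s.
2. the case with the loose ball, lifted clear of the bench, is shaken or tipped so that the ball knocks on its wall (((height (world z) of case_a above 0.03 m and contact force between ball_c0 and case_a above 6 N) or (height (world z) of case_b above 0.03 m and contact force between ball_c0 and case_b above 6 N) or (height (world z) of case_c above 0.03 m and contact force between ball_c0 and case_c above 6 N))).
3. that case stands on the base plate between the jaws while the lever is open (value of joint cam_lever above 1.1 rad and ((distance between ball_c0 and case_a below 0.055 m and x of case_a in the frame of cradle between -0.02 and 0.02 m and y of case_a in the frame of cradle between -0.016 and 0.016 m and z of case_a in the frame of cradle between -0.005 and 0.005 m and angle between case_a's own z axis and vertical below 0.08 rad) or (distance between ball_c0 and case_b below 0.055 m and x of case_b in the frame of cradle between -0.02 and 0.02 m and y of case_b in the frame of cradle between -0.016 and 0.016 m and z of case_b in the frame of cradle between -0.005 and 0.005 m and angle between case_b's own z axis and vertical below 0.08 rad) or (distance between ball_c0 and case_c below 0.055 m and x of case_c in the frame of cradle between -0.02 and 0.02 m and y of case_c in the frame of cradle between -0.016 and 0.016 m and z of case_c in the frame of cradle between -0.005 and 0.005 m and angle between case_c's own z axis and vertical below 0.08 rad))), for 0.2 s.
At the end, for the whole second after the job is handed in: The rattling case stands upright (0.08 rad) on the clamp's base plate (5 mm), its centre within 20 mm in x and 16 mm in y of the cradle point; the cam lever is below 0.15 rad; the other two cases stand upright (0.08 rad) on the bench (6 mm), at rest (value of joint cam_lever below 0.15 rad and ((distance between ball_c0 and case_a below 0.055 m and x of case_a in the frame of cradle between -0.02 and 0.02 m and y of case_a in the frame of cradle between -0.016 and 0.016 m and z of case_a in the frame of cradle between -0.005 and 0.005 m and angle between each of case_a, case_b, case_c's own z axis and vertical below 0.08 rad and height (world z) of each of case_b, case_c below 0.006 m and linear speed of each of case_b, case_c below 0.03 m/s) or (distance between ball_c0 and case_b below 0.055 m and x of case_b in the frame of cradle between -0.02 and 0.02 m and y of case_b in the frame of cradle between -0.016 and 0.016 m and z of case_b in the frame of cradle between -0.005 and 0.005 m and angle between each of case_b, case_a, case_c's own z axis and vertical below 0.08 rad and height (world z) of each of case_a, case_c below 0.006 m and linear speed of each of case_a, case_c below 0.03 m/s) or (distance between ball_c0 and case_c below 0.055 m and x of case_c in the frame of cradle between -0.02 and 0.02 m and y of case_c in the frame of cradle between -0.016 and 0.016 m and z of case_c in the frame of cradle between -0.005 and 0.005 m and angle between each of case_c, case_a, case_b's own z axis and vertical below 0.08 rad and height (world z) of each of case_a, case_b below 0.006 m and linear speed of each of case_a, case_b below 0.03 m/s))); the robot touches nothing.
It fails at once if a case is dropped or thrown (moves faster than 0.7 m/s out of the fingers) ((linear speed of case_a above 0.7 m/s and contact force between case_a and the fingers below 0.05 N) or (linear speed of case_b above 0.7 m/s and contact force between case_b and the fingers below 0.05 N) or (linear speed of case_c above 0.7 m/s and contact force between case_c and the fingers below 0.05 N)).
It fails at once if the jar, crucible or screwdriver is moved more than 40 mm (distance of any of oil_jar, crucible, screwdriver from where it was at the start of the episode above 0.04 m).
It also fails if it takes over 72 s, if anything falls off the work surface, if the arm or the gripper's body presses on something with over 40 N, if the wrist force passes 120 N, or if a joint passes its speed limit or range.

## Working session

There is one attempt and no reset: what is moved stays moved. The work goes in short steps, Python scripts to look and compute and a tool call to move; the robot and the scene stay as the last step left them, time stands still between calls to the robot, and variables do not carry over. Pictures are saved under pics/ and viewed, about 8 in all and at most 12, crops included, and the job is handed in when it is done.

Besides the shell and the picture viewer there is one more tool, called after "Call:" by a JSON object that holds its "fn" and its "kwargs", one argument or row to a line. drive_tool: Moves the arm, as the interface text tells. Its arguments: {"type":"object","properties":{"deltas":{"type":"array","items":{"type":"array","items":{"type":"array","items":{"type":"number"}}}},"hand":{"type":"number"},"force":{"type":"number"}},"required":["deltas"]}

```bash
mkdir -p pics; cat > h.py <<'E'
import numpy as np, cv2
from scipy.spatial.transform import Rotation as R
from station import status, camera, sign_off, arm
def q2R(q): return R.from_quat([q[1],q[2],q[3],q[0]]).as_matrix()
def shot(n,f):
    c=camera(n); cv2.imwrite('pics/'+f,c['image'])
    return c
def ray(c,u,v,fish=False):
    f=200/np.tan(np.radians(c['fovy'])/2); x=u-c['cx'];y=v-c['cy']
    if fish:
        r=np.hypot(x,y);t=r/f; d=np.array([x/r*np.sin(t),-y/r*np.sin(t),-np.cos(t)]) if r>0 else np.array([0,0,-1.])
    else: d=np.array([x/f,-y/f,-1])
    return q2R(c['attitude'])@d
def at(c,u,v,z,fish=False):
    d=ray(c,u,v,fish);p=np.array(c['xyz']);return p+d*(z-p[2])/d[2]
E
python3 - <<'E'
from h import *
import json,pickle
cs={}
for n in('top','scene'):
    cs[n]=shot(n,n+'1.png');print(n,{k:v for k,v in cs[n].items() if k!='image'})
pickle.dump(cs,open('cs.pkl','wb'))
print(status.get_state())
E
```

```text
top {'fovy': 43.77028828506081, 'cx': 320.929432964353, 'cy': 204.08423871936367, 'xyz': array([0.29417322, 0.05725992, 1.3383051 ]), 'attitude': array([-0.70132893, -0.07506147,  0.0556026 ,  0.70669078])}
scene {'fovy': 46.42039680310609, 'cx': 324.2913393803846, 'cy': 206.84217162565025, 'xyz': array([1.07929718, 0.5362001 , 0.88734428]), 'attitude': array([0.40468131, 0.13997902, 0.31719108, 0.84618481])}
{'t': 0.1, 'joint_positions': array([-1.32399197e+00,  4.23799894e-01,  1.63062520e+00, -8.82172774e-06,
        1.08863917e+00, -1.89996858e-02]), 'qvel': array([-0.00170575,  0.00020316, -0.00205005, -0.00017498,  0.0006949 ,
       -0.00108375]), 'effort': array([-8.88801951e-04, -5.58428156e+01, -2.82443172e+01, -9.19868717e-05,
        3.07855211e-03,  4.15933656e-06]), 'tool_pos': array([ 0.16408399, -0.60257976,  0.2555967 ]), 'orientation': array([-4.54727502e-04,  7.94571716e-01, -6.07169866e-01, -5.78485087e-04]), 'force': array([-0.65010056,  0.53507366, -0.03973372]), 'moment': array([-0.02257166,  0.01236135, -0.04136499]), 'opening': 0.08527215360729833}
```

View pics/top1.png

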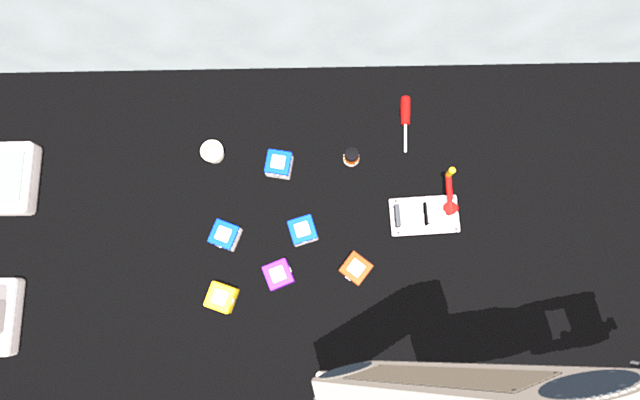

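View pics/scene1.png

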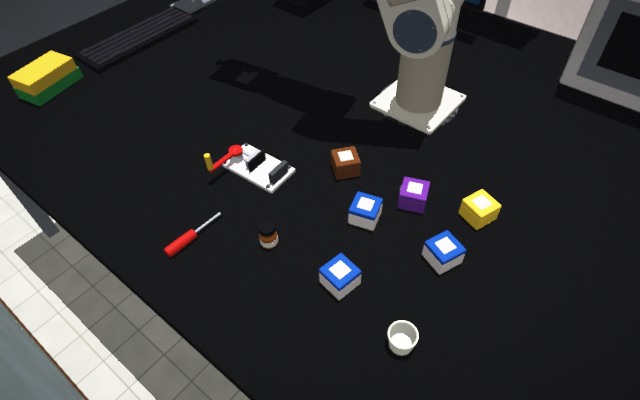

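The top view shows blue cases near (279,163), (303,230) and (225,235). The clamp plate is near (424,216), with its pivot at (451,209) and the yellow knob at (452,170). The jar is at (351,157), the cup at (212,151) and the screwdriver near (405,120).

```bash
python3 - <<'E'
from h import *
import pickle
cs=pickle.load(open('cs.pkl','rb'));c=cs['top'];im=c['image']
hsv=cv2.cvtColor(im,cv2.COLOR_BGR2HSV)
def comps(m,z,mn):
    n,l,s,ce=cv2.connectedComponentsWithStats(m.astype(np.uint8))
    for i in range(1,n):
        if s[i,4]<mn: continue
        ys,xs=np.where(l==i)
        pts=np.array([at(c,x,y,z)[:2] for x,y in zip(xs,ys)])
        r=cv2.minAreaRect((pts*1000).astype(np.float32))
        print(np.round(ce[i]),s[i,4],'rect mm',np.round(r[0],1),np.round(r[1],1),round(r[2],1), 'mean',np.round(pts.mean(0),4))
h,s,v=cv2.split(hsv)
print('blue');comps((h>95)&(h<118)&(s>140)&(v>60)&(np.indices(h.shape)[0]<330),.052,100)
print('yellow');comps((h>20)&(h<35)&(s>140)&(v>60),.091,10)
print('red');comps(((h<6)|(h>174))&(s>150)&(v>60),.044,30)
print('white plate');
m=((s<60)&(v>110)).astype(np.uint8); m[:,:380]=0;m[:,470:]=0;m[:185]=0;m[245:]=0
comps(cv2.morphologyEx(m,cv2.MORPH_CLOSE,np.ones((9,9))),.012,300)
print('jar,cup,orange',at(c,351,154,.062),at(c,212,151,.045),at(c,356,267,.05), at(c,278,274,.05))
E
```

```text
blue
[276. 160.] 281 rect mm [652.7 208.8] [66.8 68. ] 80.8 mean [0.6578 0.2112]
[300. 225.] 100 rect mm [471.4 142.9] [65.3 68.3] 16.8 mean [0.4803 0.146 ]
[222. 228.] 175 rect mm [459.7 349.5] [67.4 68.5] 69.1 mean [0.4729 0.3511]
yellow
[449. 173.] 25 rect mm [ 604.5 -237.2] [16.3 12.8] 56.7 mean [ 0.6054 -0.2371]
[231. 289.] 70 rect mm [322.1 323. ] [68.1 22.8] 49.5 mean [0.3159 0.3161]
[231. 308.] 39 rect mm [271.3 314.2] [ 9.4 39.4] 66.8 mean [0.2691 0.3151]
red
[405. 109.] 273 rect mm [ 797.2 -137. ] [24.5 83.8] 87.9 mean [ 0.7972 -0.1377]
[446. 186.] 38 rect mm [ 583.4 -238.5] [51.6  5. ] 2.6 mean [ 0.5833 -0.2386]
[451. 187.] 35 rect mm [ 576.5 -251.6] [ 5.2 59.5] 87.0 mean [ 0.579  -0.2516]
white plate
[423. 215.] 2625 rect mm [ 510.6 -183.1] [106.8 186.5] 3.2 mean [ 0.5092 -0.1801]
jar,cup,orange [0.66771831 0.01141609 0.062     ] [0.68613038 0.38750202 0.045     ] [0.37026911 0.00300961 0.05      ] [0.35371336 0.20364654 0.05      ]
```

```bash
cat >> h.py <<'E'
def to(p,yaw,st=None):
    """delta (tool units) to go to TCP p, pointing down, tool x at yaw deg"""
    st=st or status.get_state(); M=q2R(st['orientation'])
    d=M.T@(np.array(p)-st['tool_pos'])/.05
    T=np.array([[np.cos(np.radians(yaw)),np.sin(np.radians(yaw)),0],[np.sin(np.radians(yaw)),-np.cos(np.radians(yaw)),0],[0,0,-1]]).T
    w=R.from_matrix(M.T@T).as_rotvec(degrees=True)/8
    return np.round(np.r_[d,w],3)
E
python3 -c "
from h import *
print(to([.53,-.24,.256],-135))"
```

```text
[-5.074e+00 -8.966e+00 -0.000e+00  5.000e-03  1.000e-02  7.529e+00]
```

Call:
{"fn": "drive_tool", "kwargs": {
  "deltas": [
    [[-0.4,-0.7,0,0,0,0.6],[-0.9,-1.6,0,0,0,1.4],[-1.45,-2.55,0,0,0,2.2],[-2,-3.5,0,0,0,3],[-2.55,-4.45,0,0,0,3.8],[-3.1,-5.4,0,0,0,4.6],[-3.65,-6.4,0,0,0,5.5],[-4.2,-7.4,0,0,0,6.4],[-4.7,-8.3,0,0,0,7.2],[-5.05,-8.95,0,0,0,7.53]]
  ],
  "hand": 0.5,
  "force": 25
}}

```text
t: 1.1
tool_pos: [0.5137, -0.2564, 0.2562]
orientation: [-0.0, -0.381, 0.925, 0.0]
force: [0.2, -0.1, -1.0]
opening: 0.0425
```

```bash
python3 - <<'E'
from h import *
import pickle
c=shot('wrist','w1.png');print({k:v for k,v in c.items() if k!='image'})
pickle.dump(c,open('w1.pkl','wb'));t=status.get_state();print(t['t'],t['tool_pos'],t['opening'])
E
```

```text
{'fovy': 65.70646984690485, 'cx': 318.3823277856223, 'cy': 200.98304490739525, 'xyz': array([ 0.56311342, -0.30514447,  0.37396778]), 'attitude': array([-0.37721598,  0.05219357, -0.12690585,  0.91590329])}
1.15 [ 0.51855298 -0.25196611  0.25640819] 0.04288227576425086
```

View pics/w1.png

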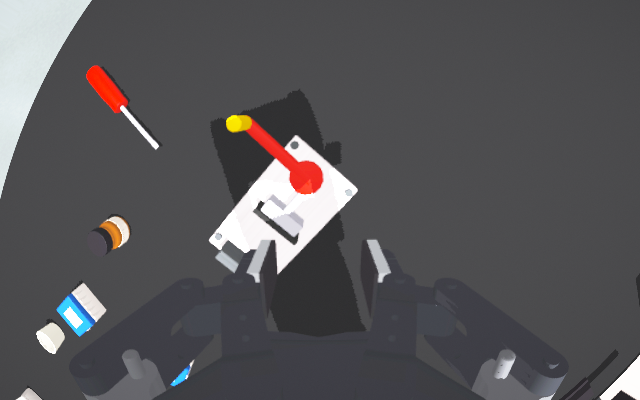

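The wrist view shows the knob top near (233,124), the pivot disc near (306,178), and plate corners at (295,136), (357,191) and (210,240).

```bash
python3 - <<'E'
from h import *
import pickle
c=pickle.load(open('w1.pkl','rb'));t=pickle.load(open('cs.pkl','rb'))['top']
P=lambda u,v,z:np.round(at(c,u,v,z,True),4)
print('knob',P(234,124,.091),'top cam',at(t,452.5,170,.091),'pivot',P(306,178,.044),'corners',P(295,136,.012),P(357,191,.012),P(210,240,.012))
k=P(295,136,.012)-P(210,240,.012);print(np.degrees(np.arctan2(k[0],-k[1])),np.linalg.norm(k))
# fisheye rectified plate rect
hsv=cv2.cvtColor(t['image'],cv2.COLOR_BGR2HSV)
m=cv2.inRange(hsv,(18,100,60),(38,255,255));ys,xs=np.where(m[150:190,430:470]);print(xs.mean()+430,ys.mean()+150,len(xs),xs.min()+430,xs.max()+430,ys.min()+150,ys.max()+150)
hsv=cv2.cvtColor(c['image'],cv2.COLOR_BGR2HSV)
m=cv2.inRange(hsv,(18,100,60),(38,255,255));ys,xs=np.where(m[100:150,210:270]);print(xs.min()+210,xs.max()+210,ys.min()+100,ys.max()+100,len(xs))
E
```

```text
knob [ 0.6146 -0.2459  0.091 ] top cam [ 0.61327244 -0.24664886  0.091     ] pivot [ 0.5253 -0.2479  0.044 ] corners [ 0.5659 -0.2692  0.012 ] [ 0.4668 -0.2743  0.012 ] [ 0.5552 -0.0934  0.012 ]
3.4829891111134046 0.17612532469806835
450.49152542372883 171.3050847457627 59 446 456 166 176
226 251 115 132 384
```

```bash
python3 -c "
from h import *
s=status.get_state();print(s['tool_pos'],s['qvel'])
print(to([.614,-.2455,.256],-135),to([.614,-.2455,.08],-135))"
```

```text
[ 0.51855298 -0.25196611  0.25640819] [-0.08245835 -0.02215664  0.03612256 -0.02285675 -0.0060401  -0.24835608]
[-1.444 -1.255  0.015 -0.007  0.026 -0.015] [-1.431 -1.252  3.535 -0.007  0.026 -0.015]
```

Call:
{"fn": "drive_tool", "kwargs": {
  "deltas": [
    [[-0.5,-0.4,0,0,0,0],[-1,-0.9,0,0,0,0],[-1.4,-1.25,0,0,0,0],[-1.4,-1.25,0.4,0,0,0],[-1.4,-1.25,0.9,0,0,0],[-1.4,-1.25,1.4,0,0,0],[-1.4,-1.25,1.8,0,0,0],[-1.4,-1.25,2,0,0,0],[-1.4,-1.25,2,0,0,0],[-1.4,-1.25,2,0,0,0]]
  ]
}}

```text
t: 2.15
tool_pos: [0.6067, -0.253, 0.1568]
orientation: [0.0, -0.383, 0.924, -0.0]
force: [0.5, 0.1, 0.8]
opening: 0.0425
```

```bash
python3 -c "
from h import *
s=status.get_state();print(s['tool_pos'],s['qvel'])
print(to([.614,-.2455,.08],-135))"
```

```text
[ 0.60669822 -0.25304742  0.15683812] [ 1.07330771e-03 -1.68438056e-02 -1.07359426e-02  5.56337282e-05
 -2.06614015e-03 -1.52150509e-04]
[-2.100e-01  4.000e-03  1.537e+00 -3.000e-03  1.000e-03 -1.000e-03]
```

Call:
{"fn": "drive_tool", "kwargs": {
  "deltas": [
    [[-0.2,0,0,0,0,0],[-0.2,0,0.3,0,0,0],[-0.2,0,0.7,0,0,0],[-0.2,0,1.1,0,0,0],[-0.2,0,1.4,0,0,0],[-0.2,0,1.52,0,0,0],[-0.2,0,1.52,0,0,0],[-0.2,0,1.52,0,0,0],[-0.2,0,1.52,0,0,0],[-0.2,0,1.52,0,0,0]]
  ]
}}

```text
t: 3.15
tool_pos: [0.614, -0.246, 0.0813]
orientation: [0.001, -0.383, 0.924, -0.001]
force: [-0.1, -0.2, 0.7]
opening: 0.0427
```

Call:
{"fn": "drive_tool", "kwargs": {
  "deltas": [
    [[0,0,0,0,0,0],[0,0,0,0,0,0],[0,0,0,0,0,0],[0,0,0,0,0,0],[0,0,0,0,0,0],[0,0,0,0,0,0],[0,0,0,0,0,0],[0,0,0,0,0,0],[0,0,0,0,0,0],[0,0,0,0,0,0]]
  ],
  "hand": 0,
  "force": 25
}}

```text
t: 4.15
tool_pos: [0.614, -0.2459, 0.0807]
orientation: [0.0, -0.383, 0.924, -0.0]
force: [3.2, 1.6, 4.8]
opening: 0.015
```

```bash
python3 - <<'E'
from h import *
s=status.get_state();print(s['tool_pos'],s['force'],s['opening'])
M=q2R(s['orientation']);k=s['tool_pos'];p=np.array([.515,-.252]);v=k[:2]-p;print(v,np.linalg.norm(v),np.degrees(np.arctan2(v[1],v[0])))
y=np.radians(3.5);p=k[:2]-.1*np.array([np.cos(y),np.sin(y)])
for a in np.linspace(4.3,86,20):
    b=y-np.radians(a);q=p+.1*np.array([np.cos(b),np.sin(b)])
    print(round(a,1),np.round(M.T@np.r_[q-k[:2],0]/.05,2))
E
```

```text
[ 0.61400232 -0.24587874  0.08071973] [3.18326688 1.61234653 4.79879208] 0.014970698331877624
[0.09900232 0.00612126] 0.0991913761883672 3.5380603980213436
4.3 [ 0.1  -0.11  0.  ]
8.6 [ 0.21 -0.21  0.  ]
12.9 [ 0.33 -0.3   0.  ]
17.2 [ 0.46 -0.38  0.  ]
21.5 [ 0.59 -0.46  0.  ]
25.8 [ 0.73 -0.52  0.  ]
30.1 [ 0.87 -0.57  0.  ]
34.4 [ 1.01 -0.61  0.  ]
38.7 [ 1.16 -0.65  0.  ]
43.0 [ 1.31 -0.67 -0.  ]
47.3 [ 1.46 -0.67 -0.  ]
51.6 [ 1.61 -0.67 -0.  ]
55.9 [ 1.76 -0.66 -0.  ]
60.2 [ 1.9  -0.63 -0.  ]
64.5 [ 2.05 -0.6  -0.  ]
68.8 [ 2.19 -0.55 -0.  ]
73.1 [ 2.33 -0.49 -0.  ]
77.4 [ 2.46 -0.43 -0.  ]
81.7 [ 2.59 -0.35 -0.  ]
86.0 [ 2.72 -0.26 -0.  ]
```

Knob gripped (opening about 15 mm). I'll drive it around the arc in two calls.

Call:
{"fn": "drive_tool", "kwargs": {
  "deltas": [
    [[0.1,-0.11,0,0,0,0],[0.21,-0.21,0,0,0,0],[0.33,-0.3,0,0,0,0],[0.46,-0.38,0,0,0,0],[0.59,-0.46,0,0,0,0],[0.73,-0.52,0,0,0,0],[0.87,-0.57,0,0,0,0],[1.01,-0.61,0,0,0,0],[1.16,-0.65,0,0,0,0],[1.31,-0.67,0,0,0,0]]
  ]
}}

```text
t: 5.15
tool_pos: [0.5923, -0.3166, 0.0807]
orientation: [0.001, -0.382, 0.924, -0.001]
force: [4.6, 0.4, 3.4]
opening: 0.0152
```

Call:
{"fn": "drive_tool", "kwargs": {
  "deltas": [
    [[0.15,0,0,0,0,0],[0.3,0,0,0,0,0],[0.45,0.01,0,0,0,0],[0.59,0.04,0,0,0,0],[0.74,0.07,0,0,0,0],[0.88,0.12,0,0,0,0],[1.02,0.18,0,0,0,0],[1.15,0.24,0,0,0,0],[1.28,0.32,0,0,0,0],[1.4,0.4,0,0,0,0]]
  ]
}}

```text
t: 6.15
tool_pos: [0.5299, -0.3511, 0.0809]
orientation: [0.003, -0.382, 0.924, -0.002]
force: [38.5, 17.0, -13.0]
opening: 0.0155
```

```bash
python3 - <<'E'
from h import *
s=status.get_state();k=s['tool_pos'];v=k[:2]-np.array([.515,-.252]);print(k,s['force'],s['opening'],np.linalg.norm(v),3.5-np.degrees(np.arctan2(v[1],v[0])))
E
```

```text
[ 0.52988429 -0.35110018  0.08087451] [ 38.54582764  17.04704589 -12.99724083] 0.015513010112801002 0.10021171266088195 84.95834375150179
```

Call:
{"fn": "drive_tool", "kwargs": {
  "deltas": [
    [[-0.05,0,0,0,0,0],[-0.05,0,0,0,0,0],[-0.05,0,0,0,0,0],[-0.05,0,0,0,0,0],[-0.05,0,-0.3,0,0,0],[-0.05,0,-0.9,0,0,0],[-0.05,0,-1.6,0,0,0],[-0.05,0,-2.4,0,0,0],[-0.05,0,-3.1,0,0,0],[-0.05,0,-3.5,0,0,0]]
  ],
  "hand": 0.5
}}

```text
t: 7.15
tool_pos: [0.5297, -0.3501, 0.26]
orientation: [0.001, -0.383, 0.924, -0.002]
force: [0.2, 0.0, 0.2]
opening: 0.0426
```

```bash
python3 - <<'E'
from h import *
s=status.get_state();print(s['tool_pos'],s['force'],s['moment'],s['opening']);print(to([.45,.143,.26],16.8))
E
```

```text
[ 0.52965663 -0.35009866  0.25997965] [0.23434083 0.01864624 0.22535575] [-0.01522965  0.0065102   0.02720471] 0.042621255733599255
[-5.8460e+00  8.1010e+00 -3.5000e-02 -1.8000e-02 -4.4000e-02 -1.8976e+01]
```

Call:
{"fn": "drive_tool", "kwargs": {
  "deltas": [
    [[-0.25,0.4,0,0,0,-0.9],[-0.7,1,0,0,0,-1.9],[-1.2,1.7,0,0,0,-2.9],[-1.75,2.4,0,0,0,-3.9],[-2.3,3.15,0,0,0,-4.9],[-2.85,3.9,0,0,0,-5.9],[-3.4,4.7,0,0,0,-6.9],[-4,5.5,0,0,0,-7.9],[-4.5,6.25,0,0,0,-8.9],[-5,6.9,0,0,0,-9.9]]
  ],
  "hand": 1
}}

```text
t: 8.15
tool_pos: [0.4608, 0.0731, 0.2564]
orientation: [-0.0, 0.885, -0.465, 0.0]
force: [0.5, -0.7, 0.1]
opening: 0.0855
```

```bash
python3 - <<'E'
from h import *
s=status.get_state();print(s['tool_pos']);print(to([.45,.143,.26],16.8))
E
```

```text
[0.46084214 0.0731096  0.25642756]
[-1.274e+00 -6.140e-01 -7.200e-02 -2.000e-03 -6.000e-03 -9.032e+00]
```

Call:
{"fn": "drive_tool", "kwargs": {
  "deltas": [
    [[-0.1,-0.05,0,0,0,-0.9],[-0.25,-0.1,0,0,0,-1.9],[-0.4,-0.15,0,0,0,-2.9],[-0.55,-0.2,0,0,0,-3.9],[-0.7,-0.3,0,0,0,-4.9],[-0.9,-0.4,0,0,0,-5.9],[-1.05,-0.5,0,0,0,-6.9],[-1.2,-0.6,0,0,0,-7.9],[-1.27,-0.6,0,0,0,-8.7],[-1.27,-0.6,0,0,0,-9.03]]
  ]
}}

```text
t: 9.15
tool_pos: [0.4507, 0.141, 0.2563]
orientation: [0.0, 0.989, 0.145, 0.0]
force: [-0.4, -0.7, 0.7]
opening: 0.0853
```

```bash
python3 - <<'E'
from h import *
import pickle
c=shot('wrist','w2.png');pickle.dump(c,open('w2.pkl','wb'))
s=status.get_state();print(s['tool_pos'],c['xyz'],np.degrees(np.arctan2(*q2R(s['orientation'])[[1,0],0])))
E
```

```text
[0.45077879 0.14086126 0.25625964] [0.43187588 0.2068013  0.37411992] 16.71786068699247
```

View pics/w2.png

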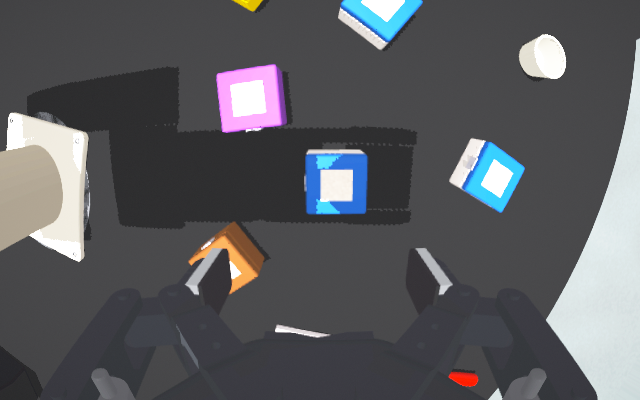

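The wrist view shows the case 2 lid at about (306..367, 151..213), square with the image. Case 1 is near (490,178), case 3 is at the top near (380,15), and decoys are at (250,98) and (230,260).

```bash
cat >> h.py <<'E'
def lids(c,fish=True,z=.052,mn=150):
    h,s,v=cv2.split(cv2.cvtColor(c['image'],cv2.COLOR_BGR2HSV))
    m=((h>92)&(h<120)&(s>110)&(v>70)).astype(np.uint8)
    m=cv2.morphologyEx(m,cv2.MORPH_CLOSE,np.ones((5,5)))
    n,l,st,ce=cv2.connectedComponentsWithStats(m)
    for i in range(1,n):
        if st[i,4]<mn: continue
        ys,xs=np.where(l==i);P=np.array([at(c,x,y,z,fish)[:2] for x,y in zip(xs,ys)])
        r=cv2.minAreaRect((P*1000).astype(np.float32))
        print(np.round(ce[i]),st[i,4],'rect',np.round(r[0],1),np.round(r[1],1),round(r[2],1))
E
python3 - <<'E'
from h import *
import pickle
lids(pickle.load(open('w2.pkl','rb')))
print(to([.4715,.143,.26],16.8))
E
```

```text
[381.  17.] 1495 rect [467.8 329.1] [90.8 49. ] 22.0
[493. 176.] 1888 rect [650.8 208.4] [66.7 71.3] 80.6
[336. 183.] 2699 rect [471.  142.9] [67. 66.] 17.0
[ 0.409  0.078 -0.075  0.001 -0.005 -0.01 ]
```

Call:
{"fn": "drive_tool", "kwargs": {
  "deltas": [
    [[0.2,0.04,0.2,0,0,0],[0.4,0.08,0.7,0,0,0.03],[0.41,0.08,1.4,0,0,0.03],[0.41,0.08,2.1,0,0,0.03],[0.41,0.08,2.8,0,0,0.03],[0.41,0.08,3.5,0,0,0.03],[0.41,0.08,4,0,0,0.03],[0.41,0.08,4.35,0,0,0.03],[0.41,0.08,4.5,0,0,0.03],[0.41,0.08,4.5,0,0,0.03]]
  ],
  "hand": 1
}}

```text
t: 10.2
tool_pos: [0.4716, 0.1424, 0.0293]
orientation: [0.0, 0.99, 0.14, -0.001]
force: [0.8, -0.4, 1.0]
opening: 0.0852
```

Call:
{"fn": "drive_tool", "kwargs": {
  "deltas": [
    [[0,0,0,0,0,0],[0,0,0,0,0,0],[0,0,0,0,0,0],[0,0,0,0,0,0],[0,0,0,0,0,0],[0,0,0,0,0,0],[0,0,0,0,0,0],[0,0,0,0,0,0],[0,0,0,0,0,0],[0,0,0,0,0,0]]
  ],
  "hand": 0.5,
  "force": 80
}}

```text
t: 11.2
tool_pos: [0.4724, 0.1428, 0.0314]
orientation: [-0.0, 0.99, 0.141, 0.001]
force: [-0.6, -1.3, 7.4]
opening: 0.0655
```

```bash
python3 - <<'E'
from h import *
s=status.get_state();print(s['tool_pos'],s['force'],s['moment'],s['opening'])
E
```

```text
[0.47236877 0.14282182 0.03137302] [-0.55745494 -1.30531084  7.41078871] [-0.21292876  0.44882685 -0.01914917] 0.06546186524877524
```

Call:
{"fn": "drive_tool", "kwargs": {
  "deltas": [
    [[0,0,-0.3,0,0,0],[0,0,-0.9,0,0,0],[0,0,-1.5,0,0,0],[0,0,-1.8,0,0,0],[0.5,0,-1.8,0,0,0],[-0.3,0,-1.8,0,0,0],[0.5,0,-1.8,0,0,0],[-0.3,0,-1.8,0,0,0],[0,0,-1.8,0,1,0],[0,0,-1.8,0,2,0]]
  ]
}}

```text
t: 12.2
tool_pos: [0.4738, 0.1433, 0.1213]
orientation: [-0.02, 0.98, 0.139, 0.142]
force: [0.5, -0.4, -4.5]
opening: 0.0651
```

Call:
{"fn": "drive_tool", "kwargs": {
  "deltas": [
    [[0,0,0,0,0.3,0],[0,0,0,0,0.3,0],[0,0,0,0,0.3,0],[0,0,0,0,0.3,0],[0,0,0,0,0.3,0],[0,0,0,0,0.3,0],[0,0,0,0,0.3,0],[0,0,0,0,0.3,0],[0,0,0,0,0.3,0],[0,0,0,0,0.3,0]]
  ]
}}

```text
t: 13.2
tool_pos: [0.4717, 0.1427, 0.1203]
orientation: [-0.023, 0.977, 0.139, 0.158]
force: [-0.4, 0.2, -5.2]
opening: 0.0651
```

```bash
cat >> h.py <<'E'
def meas(n=4):
    m=[]
    for i in range(n):
        s=status.get_state();M=q2R(s['orientation']);m.append(np.r_[M.T@s['force'],M.T@s['moment']])
        if i<n-1: camera('wrist')
    print('t',s['t'],'tilt',np.round(np.degrees(np.arccos(-M[2,2])),1),'z',s['tool_pos'][2],'op',s['opening'])
    print(np.round(np.mean(m,0),4),np.round(np.std(m,0),4))
E
python3 -c "
from h import *
meas()"
```

```text
t 13.35 tilt 18.4 z 0.12030666192540398 op 0.06527141955083071
[-1.4443e+00  9.0000e-04  4.1806e+00  1.6700e-02 -3.5740e-01 -1.3900e-02] [0.6584 0.2927 0.4045 0.0366 0.0224 0.0371]
```

Call:
{"fn": "drive_tool", "kwargs": {
  "deltas": [
    [[0,0,0,0,-1,0],[0,0,0,0,-2,0],[0,0,0,0,-3,0],[0,0,0,0,-4,0],[0,0,0,0,-4.6,0],[0,0,0,0,-4.6,0],[0,0,0,0,-4.6,0],[0,0,0,0,-4.6,0],[0,0,0,0,-4.6,0],[0,0,0,0,-4.6,0]]
  ]
}}

```text
t: 14.35
tool_pos: [0.4714, 0.1426, 0.1206]
orientation: [0.022, 0.977, 0.139, -0.158]
force: [-1.6, -0.2, -3.8]
opening: 0.0651
```

```bash
python3 -c "
from h import *
meas()"
```

```text
t 14.5 tilt 18.4 z 0.12055326871766475 op 0.06511640005079496
[ 1.0417  0.0833  4.2332  0.0221  0.3741 -0.007 ] [0.8489 0.2909 0.4001 0.0304 0.0181 0.0151]
```

Call:
{"fn": "drive_tool", "kwargs": {
  "deltas": [
    [[0,0,0,0,0.6,0],[0,0,0,0,1.3,0],[0,0,0,0,1.8,0],[0,0,0,0,1.92,0],[0,0,0,0,1.92,0],[0,0,0,0,1.92,0],[0,0,0,0,1.92,0],[0,0,0,0,1.92,0],[0,0,0,0,1.92,0],[0,0,0,0,1.92,0]]
  ]
}}

```text
t: 15.5
tool_pos: [0.4718, 0.1427, 0.1202]
orientation: [0.004, 0.99, 0.141, -0.026]
force: [-1.1, -1.0, -4.8]
opening: 0.0651
```

```bash
python3 -c "
from h import *
meas(8)"
```

```text
t 15.85 tilt 3.0 z 0.12034172240778117 op 0.06492876400008094
[ 2.0810e-01  1.2000e-02  4.7292e+00  3.9000e-03  4.0400e-02 -6.5000e-03] [0.5511 0.2765 0.1795 0.0147 0.0134 0.0343]
```

Call:
{"fn": "drive_tool", "kwargs": {
  "deltas": [
    [[0,0,0,0,0.6,0],[0,0,0,0,1.1,0],[0,0,0,0,1,0],[0,0,0,0,0.75,0],[0,0,0,0,0.75,0],[0,0,0,0,0.75,0],[0,0,0,0,0.75,0],[0,0,0,0,0.75,0],[0,0,0,0,0.75,0],[0,0,0,0,0.75,0]]
  ]
}}

```text
t: 16.85
tool_pos: [0.4717, 0.1427, 0.1203]
orientation: [-0.004, 0.99, 0.141, 0.026]
force: [0.0, -0.4, -4.7]
opening: 0.0653
```

```bash
python3 -c "
from h import *
meas(8)"
```

```text
t 17.2 tilt 3.0 z 0.1203435003835487 op 0.06518064096085784
[-1.7940e-01  5.2500e-02  4.4663e+00  1.1000e-03 -5.1200e-02  5.0000e-03] [0.3561 0.7844 0.6701 0.0345 0.02   0.0339]
```

Case 2 gives a moment of ±0.046 Nm at ±3°, which fits a rigid load; a loose ball would give about ±0.09. I'm putting it back.

Call:
{"fn": "drive_tool", "kwargs": {
  "deltas": [
    [[0,0,0.2,0,-0.38,0],[0,0,0.6,0,-0.38,0],[0,0,1,0,-0.38,0],[0,0,1.4,0,-0.38,0],[0,0,1.6,0,-0.38,0],[0,0,1.7,0,-0.38,0],[0,0,1.76,0,-0.38,0],[0,0,1.79,0,-0.38,0],[0,0,1.8,0,-0.38,0],[0,0,1.8,0,-0.38,0]]
  ]
}}

```text
t: 18.2
tool_pos: [0.4765, 0.1441, 0.0314]
orientation: [0.0, 0.99, 0.141, -0.0]
force: [-2.6, -0.8, 2.8]
opening: 0.0652
```

Call:
{"fn": "drive_tool", "kwargs": {
  "deltas": [
    [[0,0,0,0,0,0],[0,0,0,0,0,0],[0,0,0,0,0,0],[0,0,0,0,0,0],[0,0,-0.2,0,0,0],[0,0,-0.6,0,0,0],[0,0,-1.2,0,0,0],[0,0,-1.9,0,0,0],[0,0,-2.4,0,0,0],[0,0,-2.6,0,0,0]]
  ],
  "hand": 1
}}

```text
t: 19.2
tool_pos: [0.4777, 0.1444, 0.1634]
orientation: [-0.0, 0.99, 0.141, 0.002]
force: [0.0, -0.3, -0.4]
opening: 0.0852
```

```bash
python3 -c "
from h import *
s=status.get_state();print(s['tool_pos'],s['t'])
print(to([.460,.3495,.16],-20.9)); print(to([.652,.2088,.16],-9.3))
"
```

```text
[0.47765952 0.14440297 0.16338772] 19.2
[ 0.804 -4.038  0.07  -0.007 -0.022  4.636]
[ 3.707 -0.265  0.079 -0.005 -0.022  3.186]
```

Call:
{"fn": "drive_tool", "kwargs": {
  "deltas": [
    [[0.5,-0.03,0,0,0,0.5],[1.2,-0.1,0,0,0,1.2],[2,-0.15,0,0,0,1.9],[2.8,-0.2,0,0,0,2.6],[3.4,-0.25,0,0,0,3.1],[3.7,-0.26,0.2,0,0,3.19],[3.7,-0.26,0.6,0,0,3.19],[3.7,-0.26,1,0,0,3.19],[3.7,-0.26,1.2,0,0,3.19],[3.7,-0.26,1.2,0,0,3.19]]
  ]
}}

```text
t: 20.2
tool_pos: [0.6489, 0.2076, 0.0979]
orientation: [0.001, 0.997, -0.081, -0.003]
force: [0.3, 0.1, -0.4]
opening: 0.0853
```

```bash
python3 -c "
from h import *
s=status.get_state();print(s['tool_pos'],s['t'])
print(to([.652,.2088,.03],-9.3))
"
```

```text
[0.64886043 0.20763429 0.09792523] 20.2
[ 0.065 -0.037  1.358  0.018  0.036 -0.004]
```

Call:
{"fn": "drive_tool", "kwargs": {
  "deltas": [
    [[0.06,-0.03,0.3,0,0,0],[0.06,-0.03,0.7,0,0,0],[0.06,-0.03,1.1,0,0,0],[0.06,-0.03,1.3,0,0,0],[0.06,-0.03,1.34,0,0,0],[0.06,-0.03,1.34,0,0,0],[0.06,-0.03,1.34,0,0,0],[0.06,-0.03,1.34,0,0,0],[0.06,-0.03,1.34,0,0,0],[0.06,-0.03,1.34,0,0,0]]
  ]
}}

```text
t: 21.2
tool_pos: [0.6537, 0.2092, 0.0337]
orientation: [0.0, 0.997, -0.081, -0.0]
force: [0.3, -0.8, -0.2]
opening: 0.0858
```

Call:
{"fn": "drive_tool", "kwargs": {
  "deltas": [
    [[0,0,0,0,0,0],[0,0,0,0,0,0],[0,0,0,0,0,0],[0,0,0,0,0,0],[0,0,0,0,0,0],[0,0,0,0,0,0],[0,0,0,0,0,0],[0,0,0,0,0,0],[0,0,0,0,0,0],[0,0,0,0,0,0]]
  ],
  "hand": 0.5,
  "force": 80
}}

```text
t: 22.2
tool_pos: [0.6538, 0.2092, 0.0337]
orientation: [0.0, 0.997, -0.081, -0.0]
force: [-0.1, -0.1, 5.4]
opening: 0.0654
```

Call:
{"fn": "drive_tool", "kwargs": {
  "deltas": [
    [[0,0,-0.3,0,0,0],[0,0,-0.9,0,0,0],[0,0,-1.5,0,0,0],[0,0,-1.8,0,0,0],[0.5,0,-1.8,0,0,0],[-0.3,0,-1.8,0,0,0],[0.5,0,-1.8,0,0,0],[-0.3,0,-1.8,0,0,0],[0,0,-1.8,0,1,0],[0,0,-1.8,0,1,0]]
  ]
}}

```text
t: 23.2
tool_pos: [0.6513, 0.209, 0.122]
orientation: [0.007, 0.994, -0.08, 0.068]
force: [-0.2, 1.2, -4.8]
opening: 0.0651
```

Call:
{"fn": "drive_tool", "kwargs": {
  "deltas": [
    [[0,0,0,0,0,0],[0,0,0,0,-0.4,0],[0,0,0,0,-0.62,0],[0,0,0,0,-0.62,0],[0,0,0,0,-0.62,0],[0,0,0,0,-0.62,0],[0,0,0,0,-0.62,0],[0,0,0,0,-0.62,0],[0,0,0,0,-0.62,0],[0,0,0,0,-0.62,0]]
  ]
}}

```text
t: 24.2
tool_pos: [0.6535, 0.2092, 0.1232]
orientation: [0.002, 0.996, -0.081, 0.026]
force: [0.4, 0.2, -4.3]
opening: 0.065
```

```bash
python3 -c "
from h import *
meas(8)"
```

```text
t 24.55 tilt 3.0 z 0.12317963821137294 op 0.06470480199875174
[-0.2676 -0.1334  4.1186 -0.0411 -0.0358  0.0043] [0.2304 0.2694 0.5667 0.0299 0.023  0.0359]
```

Call:
{"fn": "drive_tool", "kwargs": {
  "deltas": [
    [[0,0,0,0,-0.6,0],[0,0,0,0,-1.3,0],[0,0,0,0,-1.3,0],[0,0,0,0,-0.75,0],[0,0,0,0,-0.75,0],[0,0,0,0,-0.75,0],[0,0,0,0,-0.75,0],[0,0,0,0,-0.75,0],[0,0,0,0,-0.75,0],[0,0,0,0,-0.75,0]]
  ]
}}

```text
t: 25.55
tool_pos: [0.6537, 0.2091, 0.1231]
orientation: [-0.002, 0.996, -0.081, -0.026]
force: [0.0, 0.4, -4.7]
opening: 0.065
```

```bash
python3 -c "
from h import *
meas(8)"
```

```text
t 25.9 tilt 3.0 z 0.12317902205951 op 0.06517720032965668
[ 0.1511 -0.1243  4.3532 -0.0141  0.0219  0.0138] [0.49   0.435  0.6333 0.0175 0.0295 0.0356]
```

Call:
{"fn": "drive_tool", "kwargs": {
  "deltas": [
    [[0,0,0,0,-0.7,0],[0,0,0,0,-0.7,0],[0,0,0,0,-0.7,0],[0,0,0,0,-0.3,0],[0,0,0,0,0.1,0],[0,0,0,0,0.28,0],[0,0,0,0,0.28,0],[0,0,0,0,0.28,0],[0,0,0,0,0.28,0],[0,0,0,0,0.28,0]]
  ]
}}

```text
t: 26.9
tool_pos: [0.6539, 0.209, 0.1232]
orientation: [-0.0, 0.997, -0.081, -0.007]
force: [-0.4, 0.2, -4.0]
opening: 0.0649
```

```bash
python3 -c "
from h import *
meas(10)"
```

```text
t 27.35 tilt 0.8 z 0.12313407410525415 op 0.0649441853709897
[ 0.0221  0.334   4.372  -0.0451 -0.023   0.0104] [0.6248 0.5194 0.417  0.0212 0.0373 0.0351]
```

Call:
{"fn": "drive_tool", "kwargs": {
  "deltas": [
    [[0,0,0,0,0.7,0],[0,0,0,0,1.1,0],[0,0,0,0,1.1,0],[0,0,0,0,0.7,0],[0,0,0,0,0.4,0],[0,0,0,0,0.19,0],[0,0,0,0,0.19,0],[0,0,0,0,0.19,0],[0,0,0,0,0.19,0],[0,0,0,0,0.19,0]]
  ]
}}

```text
t: 28.35
tool_pos: [0.6533, 0.2091, 0.1231]
orientation: [0.001, 0.997, -0.081, 0.006]
force: [0.4, -0.3, -5.8]
opening: 0.0651
```

```bash
python3 -c "
from h import *
meas(10)"
```

```text
t 28.8 tilt 0.7 z 0.12322027101254442 op 0.06493910434389956
[ 7.9900e-02  2.3900e-01  4.3571e+00 -2.7200e-02  4.0500e-02  3.3000e-03] [0.4757 0.5324 0.6099 0.0316 0.0203 0.0212]
```

Case 1's ±0.7° moments flip sign, at −0.023 and +0.041; a rigid load would give about ±0.013 the other way. So the mass shifts inside case 1, and it is the rattler. I'll give it one more firm shake, then carry it to the clamp.

Call:
{"fn": "drive_tool", "kwargs": {
  "deltas": [
    [[0.6,0,0,0,-0.09,0],[-0.4,0,0,0,-0.09,0],[0.6,0,0,0,-0.09,0],[-0.4,0,0,0,-0.09,0],[0.6,0,0,0,-0.09,0],[0,0,0,0,-0.09,0],[0,0.6,0,0,-0.09,0],[0,-0.4,0,0,-0.09,0],[0,0,0,0,-0.09,0],[0,0,0,0,-0.09,0]]
  ]
}}

```text
t: 29.8
tool_pos: [0.6533, 0.2085, 0.123]
orientation: [0.001, 0.997, -0.081, -0.0]
force: [0.6, -0.7, -3.8]
opening: 0.0646
```

```bash
python3 -c "
from h import *
s=status.get_state();print(s['tool_pos'],s['t'])
print(to([.509,-.16,.15],3.5))
"
```

```text
[0.65326003 0.20851619 0.12301131] 29.8
[-1.655e+00  7.741e+00 -5.290e-01  9.000e-03  4.000e-03 -1.601e+00]
```

Call:
{"fn": "drive_tool", "kwargs": {
  "deltas": [
    [[-0.1,0.3,-0.2,0,0,-0.1],[-0.25,1,-0.4,0,0,-0.25],[-0.45,1.9,-0.52,0,0,-0.45],[-0.65,2.8,-0.52,0,0,-0.6],[-0.85,3.8,-0.52,0,0,-0.8],[-1.05,4.8,-0.52,0,0,-1],[-1.25,5.8,-0.52,0,0,-1.2],[-1.45,6.7,-0.52,0,0,-1.4],[-1.6,7.4,-0.52,0,0,-1.55],[-1.65,7.7,-0.52,0,0,-1.6]]
  ]
}}

```text
t: 30.8
tool_pos: [0.5083, -0.1602, 0.1497]
orientation: [0.001, 1.0, 0.029, -0.0]
force: [0.6, -0.7, -3.8]
opening: 0.0648
```

```bash
python3 - <<'E'
from h import *
import pickle
c=shot('wrist','w3.png');pickle.dump(c,open('w3.pkl','wb'))
s=status.get_state();print(s['tool_pos'],s['t'])
print(to([.509,-.16,.15],3.5))
E
```

```text
[ 0.50839027 -0.16100142  0.14974651] 30.85
[ 0.013 -0.019 -0.005  0.011  0.    -0.023]
```

View pics/w3.png

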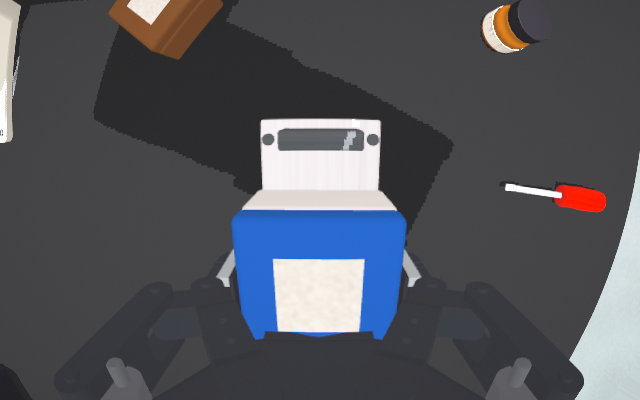

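The plate's +y end lies square in view, with corners (261,120) and (381,120). The fixed jaw's inner top edge is at row 150 and the case is centred at column 319.

```bash
python3 - <<'E'
from h import *
import pickle
c=pickle.load(open('w3.pkl','rb'))
P=lambda u,v,z:np.round(at(c,u,v,z,True)[:2],4)
print('plate end',P(261,120,.012),P(381,120,.012),'jaw inner',P(278,151,.048),P(364,151,.048),'outer',P(278,129,.048),'camera',c['xyz'])
y=np.radians(3.5);o=np.array([.509,-.16]);ex=np.array([np.cos(y),np.sin(y)]);ey=np.array([-ex[1],ex[0]])
print('pred jaw',o+.04*ey-.031*ex,o+.04*ey+.031*ex)
k=P(381,120,.012)-P(261,120,.012);print(np.degrees(np.arctan2(k[1],k[0])),np.linalg.norm(k))
E
```

```text
plate end [ 0.4582 -0.097 ] [ 0.5571 -0.0911] jaw inner [ 0.4779 -0.118 ] [ 0.5393 -0.1144] outer [ 0.4773 -0.1022] camera [ 0.50533697 -0.09153952  0.26749162]
pred jaw [ 0.47561588 -0.12196711] [ 0.53750024 -0.1181821 ]
3.414003380895652 0.09907582954484917
```

Call:
{"fn": "drive_tool", "kwargs": {
  "deltas": [
    [[0.05,-0.07,0.1,0,0,0],[0.05,-0.07,0.3,0,0,0],[0.05,-0.07,0.6,0,0,0],[0.05,-0.07,0.9,0,0,0],[0.05,-0.07,1.2,0,0,0],[0.05,-0.07,1.4,0,0,0],[0.05,-0.07,1.6,0,0,0],[0.05,-0.07,1.7,0,0,0],[0.05,-0.07,1.75,0,0,0],[0.05,-0.07,1.8,0,0,0]]
  ]
}}

```text
t: 31.85
tool_pos: [0.5124, -0.1539, 0.0595]
orientation: [0.0, 1.0, 0.03, 0.0]
force: [0.2, 0.2, -4.9]
opening: 0.0647
```

```bash
python3 - <<'E'
from h import *
s=status.get_state();print(s['tool_pos'],s['t'],s['force'],s['moment'],to([.511,-.157,.0457],3.5))
E
```

```text
[ 0.51238334 -0.15385011  0.05947452] 31.85 [ 0.17860384  0.17772589 -4.89902367] [-0.08014668 -0.04653301  0.08713593] [-0.032  0.061  0.276  0.006 -0.004 -0.003]
```

No contact on entry (force is just the weight). Lowering the rest and centring.

Call:
{"fn": "drive_tool", "kwargs": {
  "deltas": [
    [[-0.03,0.06,0.08,0,0,0],[-0.03,0.06,0.16,0,0,0],[-0.03,0.06,0.22,0,0,0],[-0.03,0.06,0.26,0,0,0],[-0.03,0.06,0.28,0,0,0],[-0.03,0.06,0.28,0,0,0],[-0.03,0.06,0.28,0,0,0],[-0.03,0.06,0.28,0,0,0],[-0.03,0.06,0.28,0,0,0],[-0.03,0.06,0.28,0,0,0]]
  ]
}}

```text
t: 32.85
tool_pos: [0.5117, -0.1582, 0.0489]
orientation: [0.001, 1.0, 0.03, 0.001]
force: [-8.8, -2.8, 36.8]
opening: 0.0646
```

```bash
python3 - <<'E'
from h import *
s=status.get_state();print(s['tool_pos'],s['t'],s['force'],s['moment'])
E
```

```text
[ 0.51169836 -0.15820038  0.04893048] 32.85 [-8.83608552 -2.79559826 36.76253226] [-0.10864143  2.54817046  0.18121884]
```

Call:
{"fn": "drive_tool", "kwargs": {
  "deltas": [
    [[0,0,-0.03,0,0,0],[0,0,-0.06,0,0,0],[0,0,-0.06,0,0,0],[0,0,-0.06,0,0,0],[0,0,-0.06,0,0,0],[0,0,-0.06,0,0,0],[0,0,-0.06,0,0,0],[0,0,-0.06,0,0,0],[0,0,-0.06,0,0,0],[0,0,-0.06,0,0,0]]
  ]
}}

```text
t: 33.85
tool_pos: [0.5113, -0.1574, 0.0491]
orientation: [0.001, 1.0, 0.03, 0.0]
force: [-0.9, -2.3, 9.5]
opening: 0.065
```

```bash
python3 - <<'E'
from h import *
s=status.get_state();print(s['tool_pos'],s['t'],s['force'],s['moment'])
c=shot('scene','s2.png');cv2.imwrite('pics/s2c.png',cv2.resize(c['image'][90:230,170:370],None,fx=4,fy=4,interpolation=cv2.INTER_CUBIC))
E
```

```text
[ 0.51129514 -0.15736386  0.04906879] 33.85 [-0.89847353 -2.33353382  9.54303026] [-0.08832113  0.55172443  0.04977215]
```

View pics/s2c.png

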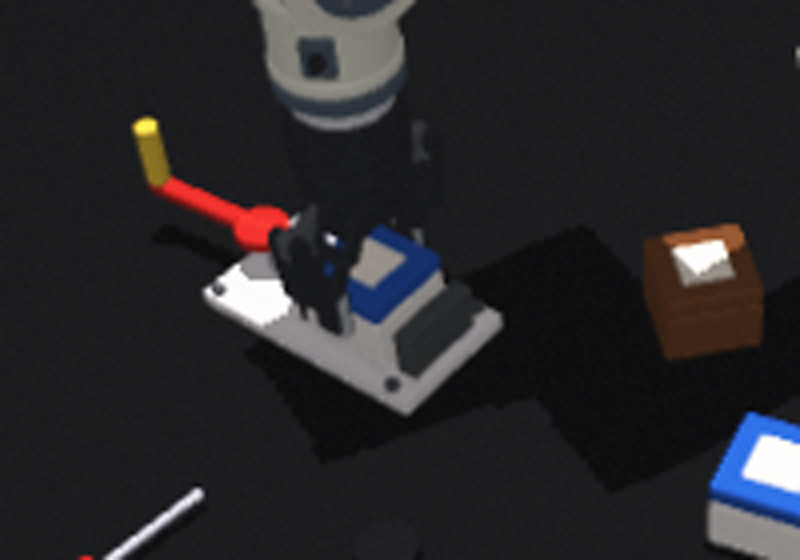

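The scene crop shows the case upright between the jaws, the lever pointing along the clamp's −y, and nothing disturbed. Releasing.

Call:
{"fn": "drive_tool", "kwargs": {
  "deltas": [
    [[0,0,0,0,0,0],[0,0,0,0,0,0],[0,0,0,0,0,0],[0,0,0,0,0,0],[0,0,-0.2,0,0,0],[0,0,-0.6,0,0,0],[0,0,-1.2,0,0,0],[0,0,-1.8,0,0,0],[0,0,-2.2,0,0,0],[0,0,-2.4,0,0,0]]
  ],
  "hand": 1
}}

```text
t: 34.9
tool_pos: [0.5116, -0.1571, 0.171]
orientation: [0.001, 1.0, 0.03, 0.002]
force: [-0.1, -0.6, -0.7]
opening: 0.0854
```

```bash
python3 - <<'E'
from h import *
s=status.get_state();print(s['tool_pos'],s['t'],s['force'],to([.5295,-.351,.17],45))
E
```

```text
[ 0.51164058 -0.1571171   0.17096099] 34.9 [-0.10708461 -0.59463845 -0.70067462] [ 0.122  3.892  0.027  0.021 -0.017 -5.191]
```

Call:
{"fn": "drive_tool", "kwargs": {
  "deltas": [
    [[0.01,0.3,0,0,0,-0.7],[0.03,1,0,0,0,-1.5],[0.06,1.8,0,0,0,-2.4],[0.08,2.6,0,0,0,-3.3],[0.1,3.3,0,0,0,-4.2],[0.12,3.7,0,0,0,-4.9],[0.12,3.89,0,0,0,-5.19],[0.12,3.89,0,0,0,-5.19],[0.12,3.89,0,0,0,-5.19],[0.12,3.89,0,0,0,-5.19]]
  ],
  "hand": 0.5,
  "force": 25
}}

```text
t: 35.9
tool_pos: [0.5282, -0.3497, 0.1682]
orientation: [-0.0, 0.924, 0.382, -0.0]
force: [-0.2, 0.6, -0.1]
opening: 0.0427
```

```bash
python3 - <<'E'
from h import *
c=shot('wrist','w4.png')
h,s_,v=cv2.split(cv2.cvtColor(c['image'],cv2.COLOR_BGR2HSV))
m=(h>20)&(h<36)&(s_>120)&(v>60)
n,l,st,ce=cv2.connectedComponentsWithStats(m.astype(np.uint8))
for i in range(1,n):
    if st[i,4]>40: print(ce[i],st[i],at(c,*ce[i],.085,True))
s=status.get_state();print(s['tool_pos'],s['t'],to([.5295,-.351,.081],45))
lids(c)
E
```

```text
[319.88756614 209.9484127 ] [308 191  25  38 756] [ 0.52581798 -0.34482582  0.085     ]
[ 0.52837552 -0.34965496  0.16838406] 35.95 [-2.000e-03  3.500e-02  1.748e+00 -2.000e-03  3.000e-03 -1.000e-03]
[470.  37.] 3609 rect [ 513.7 -152.8] [69.9 74.2] 3.2
```

View pics/w4.png

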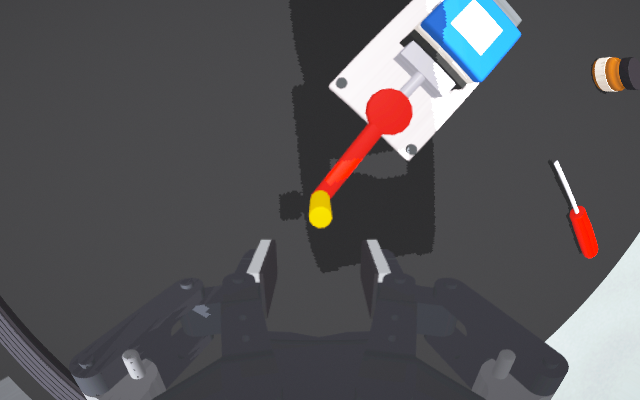

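The knob stands between the fingers, with its top near (320,215). The lever is open and the case sits square in the gap.

Call:
{"fn": "drive_tool", "kwargs": {
  "deltas": [
    [[0,0.03,0.2,0,0,0],[0,0.03,0.6,0,0,0],[0,0.03,1,0,0,0],[0,0.03,1.4,0,0,0],[0,0.03,1.65,0,0,0],[0,0.03,1.74,0,0,0],[0,0.03,1.74,0,0,0],[0,0.03,1.74,0,0,0],[0,0.03,1.74,0,0,0],[0,0.03,1.74,0,0,0]]
  ]
}}

```text
t: 36.95
tool_pos: [0.5299, -0.352, 0.0824]
orientation: [0.001, 0.924, 0.383, 0.0]
force: [-0.2, 0.2, -1.1]
opening: 0.0425
```

Call:
{"fn": "drive_tool", "kwargs": {
  "deltas": [
    [[0,0,0,0,0,0],[0,0,0,0,0,0],[0,0,0,0,0,0],[0,0,0,0,0,0],[0,0,0,0,0,0],[0,0,0,0,0,0],[0,0,0,0,0,0],[0,0,0,0,0,0],[0,0,0,0,0,0],[0,0,0,0,0,0]]
  ],
  "hand": 0,
  "force": 30
}}

```text
t: 37.95
tool_pos: [0.5307, -0.3509, 0.0821]
orientation: [0.0, 0.924, 0.383, 0.001]
force: [4.0, 5.2, 2.8]
opening: 0.0148
```

Call:
{"fn": "drive_tool", "kwargs": {
  "deltas": [
    [[0.13,0.09,0,0,0,0],[0.26,0.17,0,0,0,0],[0.39,0.23,0,0,0,0],[0.53,0.29,0,0,0,0],[0.67,0.34,0,0,0,0],[0.82,0.37,0,0,0,0],[0.96,0.4,0,0,0,0],[1.11,0.41,0,0,0,0],[1.26,0.41,0,0,0,0],[1.41,0.41,0,0,0,0]]
  ]
}}

```text
t: 38.95
tool_pos: [0.5955, -0.3181, 0.0822]
orientation: [0.002, 0.924, 0.383, 0.001]
force: [-2.4, -6.5, 1.1]
opening: 0.0148
```

Call:
{"fn": "drive_tool", "kwargs": {
  "deltas": [
    [[0.15,-0.02,0,0,0,0],[0.3,-0.06,0,0,0,0],[0.44,-0.1,0,0,0,0],[0.58,-0.15,0,0,0,0],[0.72,-0.21,0,0,0,0],[0.85,-0.29,0,0,0,0],[0.98,-0.37,0,0,0,0],[1.1,-0.46,0,0,0,0],[1.21,-0.56,0,0,0,0],[1.3,-0.66,0,0,0,0]]
  ]
}}

```text
t: 39.95
tool_pos: [0.617, -0.247, 0.082]
orientation: [0.001, 0.924, 0.383, 0.0]
force: [-2.8, -5.5, 5.9]
opening: 0.0149
```

```bash
python3 - <<'E'
from h import *
s=status.get_state();k=s['tool_pos'];v=k[:2]-np.array([.515,-.252]);print(s['t'],k,s['force'],s['opening'],np.linalg.norm(v),3.5-np.degrees(np.arctan2(v[1],v[0])))
E
```

```text
39.95 [ 0.61703424 -0.24695552  0.08196816] [-2.84282194 -5.48190221  5.93406858] 0.014924543194764765 0.10215886176163537 0.669652698889871
```

Call:
{"fn": "drive_tool", "kwargs": {
  "deltas": [
    [[0.03,-0.03,0,0,0,0],[0.04,-0.04,0,0,0,0],[0.04,-0.04,0,0,0,0],[0.04,-0.04,0,0,0,0],[0.03,-0.03,0,0,0,0],[0.02,-0.02,0,0,0,0],[0,0,0,0,0,0],[0,0,0,0,0,0],[0,0,0,0,0,0],[0,0,0,0,0,0]]
  ]
}}

```text
t: 40.95
tool_pos: [0.617, -0.2466, 0.0819]
orientation: [0.0, 0.924, 0.383, 0.0]
force: [-0.7, -1.8, 6.4]
opening: 0.0152
```

Call:
{"fn": "drive_tool", "kwargs": {
  "deltas": [
    [[0,0,0,0,0,0],[0,0,0,0,0,0],[0,0,0,0,0,0],[0,0,0,0,0,0],[0,0,-0.3,0,0,0],[0,0,-0.9,0,0,0],[0,0,-1.6,0,0,0],[0,0,-2.4,0,0,0],[0,0,-3.1,0,0,0],[0,0,-3.4,0,0,0]]
  ],
  "hand": 0.5
}}

```text
t: 41.95
tool_pos: [0.6181, -0.2476, 0.2567]
orientation: [0.003, 0.924, 0.383, 0.002]
force: [0.2, -0.1, -0.9]
opening: 0.0428
```

Call:
{"fn": "drive_tool", "kwargs": {
  "deltas": [
    [[0.1,0.1,0,0,0,0],[0.1,0.5,0,0,0,0],[0.1,1,0,0,0,0],[0.1,1.4,0,0,0,0],[0.1,1.5,0,0,0,0],[0.1,1.5,0,0,0,0],[0.1,1.5,0,0,0,0],[0.1,1.5,0,0,0,0],[0.1,1.5,0,0,0,0],[0.1,1.5,0,0,0,0]]
  ]
}}

```text
t: 42.95
tool_pos: [0.6729, -0.2962, 0.2518]
orientation: [0.0, 0.924, 0.383, -0.0]
force: [-0.1, -0.3, 0.2]
opening: 0.0428
```

```bash
python3 - <<'E'
from h import *
c=shot('wrist','w5.png')
t=camera('top');s=camera('scene')
cv2.imwrite('pics/end.png',np.vstack([c['image'][:300],s['image'][60:360]]));lids(c);print('top');lids(t,False)
q=status.get_state();print(q['t'],q['tool_pos'])
E
```

```text
[309.   6.] 379 rect [ 535.9 -173.4] [41.2 18.9] 44.1
top
[301. 226.] 471 rect [476.7 144.3] [67.3 68.1] 16.3
[223. 234.] 467 rect [459.1 349.5] [68. 68.] 68.9
43.1 [ 0.67307429 -0.29639323  0.25174368]
```

View pics/end.png

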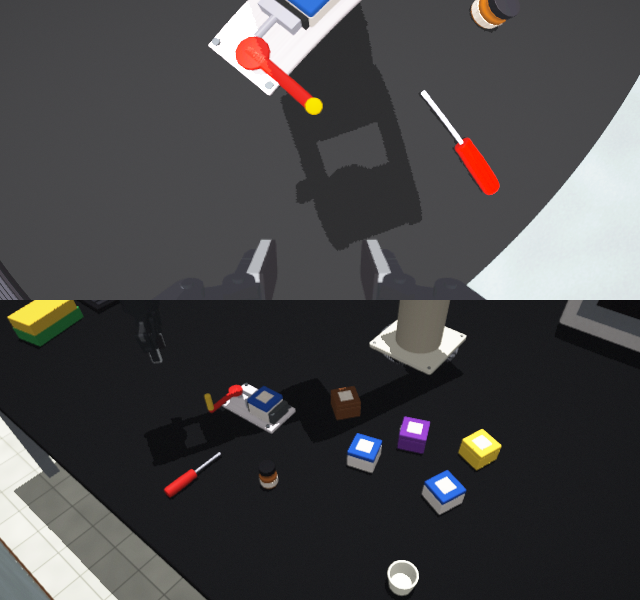

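The final view shows the lever closed along +x, the case held between the jaws, and the other two cases and the bystanders in place.

```bash
python3 -c "
from station import sign_off
print(sign_off())"
```

```text
the job is handed in; nothing more can be done
None
```

I opened the lever, found the rattling case, stood it upright between the jaws, closed the lever on it and handed the job in. The robot clock was at about 43 s of the 72 allowed. Sign-off gives no verdict.

**Which case:** I could not hear a rattle, so after shaking each case I tilted it slightly both ways and read the wrist moment.
- **Clamped case** (started near x 0.65, y 0.21): at about ±0.75° its moment flipped sign, ‑0.023 and +0.041 Nm. A rigid load would give about ±0.015 Nm the other way, so its weight shifts inside.
- **Case near (0.47, 0.14):** at ±3° it gave about ±0.046 Nm. That falls between the rigid (about 0.06) and loose (about 0.03) predictions, so it is not conclusive on its own.
- **Third case:** I never lifted or tested it, so the pick rests on the first case's own readings. The knock force in step 2 was not measured either.

**Last checks:**
- **Lever:** the gripper on the knob put it within about 1° of closed when I let go, and the final pictures show it closed.
- **Clamped case:** it looked upright between the jaws in the pictures. While I was setting it down, the base plate pushed back about 3 mm earlier than expected (37 N at the wrist), so I eased off before releasing. I did not measure its position again after closing the lever.
- **Other two cases:** in the final picture they stand upright on the bench. The one I lifted is about 6 mm from where it started.
- **Jar, crucible and screwdriver:** they appear unmoved in the final picture.

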